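# Open the compost bin's flush shutter and drop in the coffee pod

### The arm

A 7-joint arm with a two-finger parallel gripper is mounted at the origin on the work surface. World frame = base frame: x ahead of the robot, y to its left, z up, the work surface at z = 0. Lengths are in mm, angles in rad, forces in N, time in s.
With the tool pointing down it reaches from about 350 to 900 mm from the base axis. Payload 8.1 kg.
Tool frame: the origin (TCP) lies at the very end of the fingers, on their centre line; the grasp point (between the pads) lies 19 mm behind it; z points along the fingers, x is the direction in which the jaws open and shut, and the axes are right-handed (so a half turn about z gives the same grasp; the last joint's range is limited). The gripper opens to 85 mm and grips with 20 to 120 N. Pads are 22 mm wide; open, the fingers measure 114 mm over their backs; the gripper's body (76 mm by 85 mm) begins 54 mm behind the grasp point. The pads swing forward as they close: fully open they stand 13 mm farther back than shut.
Start: joints at [-1.412, 0.434, 0.025, 1.573, -0.012, 1.134, -0.075], TCP at [161.789, 603.71, 231.323] pointing down, gripper open.
Joint ranges: [-2.62, 2.62], [-0.44, 2.09], [-1.27, 1.32], [0.08, 2.57], [-1.32, 4.46], [0.12, 2], [-2.74, 2.74]. Speed limits (rad/s): [2.22, 2.22, 3.01, 3.01, 3.14, 3.14, 3.14].

### API

Orientations are given as a 3x3 rotation matrix whose columns are the frame's x, y, z axes.
In Python, from cell import sensors, optics, job gives the robot as it stands.
- The arm moves only by the shell command python3 -m crank 'ROWS' [FORCE]. ROWS is JSON, a list of rows, each an object of numbers: "fingers": the finger opening in cm, from 0 to 8.54; "x", "y", "z": the shift along the tool's x, y, z in cm; "wx", "wy", "wz": the turn, a rotation vector about the tool's x, y, z in rad. In form: [{"fingers": .., "x": .., "y": .., "z": .., "wx": .., "wy": .., "wz": ..}, ...]. A call has 1 to 12 rows; each row is the pose to reach, as a shift and turn from the pose commanded when the call began, along the tool's axes at that moment; what a row does not reach only later rows make up. A row lasts 1/10 s, in which the tool goes at most 50 mm and 8.59 degrees, less where a joint would pass 70% of its speed; a pose out of reach is approached as far as the arm can. A call with a gripper value outside its range is refused whole. The fingers move at their own pace and stop on an object; FORCE is the grip in N (left out, the last holds). Time passes only in rows, so rows that repeat a pose let the fingers close. It gives the time, the measured TCP pose, the force and the opening at its end, in the units of the state.
- sensors.get_obs(): the state, without advancing time (a new reading comes with each control period).
- optics.snapshot(name): name is "side" or "top" or "wrist"; returns (picture, depth): 400x640x3 uint8, red, green, blue; 400x640 float32, mm along the optical axis (not along the pixel's ray), 0 where there is no reading.
- optics.camera_model(name): a dict with "mtx" (3x3 intrinsics, pixels), "D" ([k1, k2, p1, p2, k3] as OpenCV has them; the pictures are not rectified), "position" and "orientation" of the camera in the world. Camera axes: x right, y down, z forward; pixel columns grow to the right and rows downward; lengths in mm; the calibration is good to about 2 mm. A picture is of the moment at which its call begins: read the wrist's pose just before it. camera_model takes no time and is no camera call; for the wrist camera it gives the pose at the moment of the call.
- job.close_job(): hands the job in, once; it reports no verdict.
The state is a dict: "time": time; "joint_pos": joint angles; "qd": joint speeds; "joint_torque": joint torques, N m; "ee_pos": TCP position; "ee_rot": TCP orientation; "contact_force": force on the tool from outside, world axes, zero at the start; "ft_torque": the same for the moment, N m; "grip_width": finger opening in mm.
Only numpy, scipy, OpenCV 4.12 (cv2) and the standard library are available. Lean on these libraries where they do the work, as an engineer would, in place of code of your own. Each camera call takes 0.05 s, during which the arm holds its last target. There are 200 camera calls.

### The job

Throw the used coffee pod away: press on the grey flush shutter in the compost bin's lid and drag it fully open, feeling how hard you press (the lid takes up to about 20 N), then drop the brown coffee pod through the opening into the bin. Leave the shutter open, and leave the mug, can opener, scoop and wooden spoon where they are.

Things in the scene. Friction and masses are not known exactly. Their poses are not given: they have to be found in the camera images.
- bin: Green plastic compost bin fixed to the cart, hollow, 180 mm (its x) by 290 mm (its y), 140 mm high; white tilt-out front (not used) on its -x side. Origin at the centre of its underside, z up. On its lid a white bezel, 108 mm (x) by 276 mm (y), frames a window closed by a flush grey shutter plate. The lid breaks if fingers or arm press any part of the bin with more than 22 N.
- window (a point): Point fixed on the bin: centre of the bezel's window (72 mm in the bin's x by 120 mm in y), 158 mm above the bin's foot. The bezel is a height-adjustable collar (stiff, not to be adjusted): its top stands 0 to 14 mm above this point, differently each time, shown by no reading; feel for it. The shutter plate's top lies 3 mm below the bezel's top. Axes as the bin's.
- dot (a point): Point fixed on the bin, level with point window and 42 mm from it towards the bin's -y. With the joint at 0 the orange dot printed on the plate (14 mm, no relief, marks where to press) lies at this x, y; it travels with the plate towards the bin's +y. Under press the plate sinks on a soft seal, about 1 mm per 5 N, 6 mm at most.
- hole (a point): Point fixed on the bin, level with point window: centre of the hole when the shutter is fully open, 28.5 mm from point window towards the bin's -y. The hole is then 72 mm (bin's x) by 63 mm (bin's y); the plate still shows in the other part of the window, its rest hidden under the bezel's +y end.
- shutter (a joint): Opening of the grey shutter plate in m: 0 closed, 0.066 fully open at its stop, growing as it slides to the bin's +y. Starts at 0 to 0.008. No handle or edge: only friction under a pressing fingertip drags it. Sliding takes about 5 N of dry friction; it stays where left. A finger pressed too lightly slips; how slippery varies.
- pod: Used coffee pod of brown paper fibre, a rigid upright cylinder 36 mm in diameter and 35 mm high with a 41 mm wide, 2 mm thick rim at its foot, about 25 g. Origin at the centre of its underside, z up along its axis. It stands on the glass top and has to end inside the bin.
- mug: White ceramic mug, 80 mm in diameter, 92 mm high, handle to its +y, origin at the centre of its underside. Leave alone.
- opener: Steel can opener lying flat, about 160 mm long along its x and 50 mm wide, up to 27 mm high; origin on its underside near the middle. Leave alone.
- scoop: Red plastic scoop, about 165 mm long along its x, 55 mm wide, 35 mm high; cup to +x, origin on its underside near the middle. Leave alone.
- spoon: Wooden spoon lying flat, 260 mm long along its x, origin on its underside. Leave alone.
Things that resemble listed ones, but are neither listed nor needed, are in the scene too. There is more than one size of the pod; the job needs the largest.

How it is judged (in metres and radians):
On the way, in this order (a step that is already met when the one before it is completed fails the run):
1. the shutter has been dragged fully open (at least 60 of 66 mm) (value of joint shutter above 0.06 m), for 0.2 s.
2. the pod lies inside the bin (z of pod in the frame of bin between -0.005 and 0.06 m and x of pod in the frame of bin between -0.09 and 0.09 m and y of pod in the frame of bin between -0.145 and 0.145 m), for 0.2 s.
At the end, for the whole second after the job is handed in: The shutter is open by at least 60 mm of its 66 mm and still, and the pod lies at rest inside the bin (its origin below 60 mm above the bin's foot) (all of step 2 and value of joint shutter above 0.06 m and linear speed of pod below 0.05 m/s and velocity of joint shutter below 0.01 m/s); the robot touches nothing.
It fails at once if the fingers or the arm press on the bin, its bezel or its shutter with more than 22 N (contact force between any of the fingers, the arm and bin above 22 N).
It fails at once if the mug, can opener, scoop or spoon is moved by more than 20 mm, or the mug is tipped (distance of any of mug, opener, scoop, spoon from where it was at the start of the episode above 0.02 m or angle between mug's own z axis and vertical above 0.3 rad).
It also fails if it takes over 64 s, if anything falls off the work surface, if the arm or the gripper's body presses on something with over 40 N, if the wrist force passes 120 N, or if a joint passes its speed limit or range.

## Working session

There is one attempt and no reset: what is moved stays moved. The work goes in short steps, Python scripts to look and compute and a shell command to move; the robot and the scene stay as the last step left them, time stands still between calls to the robot, and variables do not carry over. Pictures are saved under pics/ and viewed, about 8 in all and at most 12, crops included, and the job is handed in when it is done.

```bash
ls; mkdir -p pics
python3 - <<'E'
from cell import sensors,optics,job
import cv2,numpy as np
o=sensors.get_obs();print({k:np.round(v,3).tolist() for k,v in o.items()})
for n in("top","side"):
    im,d=optics.snapshot(n);cv2.imwrite(f"pics/{n}0.png",im[:,:,::-1]);np.savez(f"pics/{n}0.npz",im=im,d=d)
    m=optics.camera_model(n);print(n,{k:np.round(v,3).tolist() for k,v in m.items()})
E
```

```text
pics
{'time': 0.0, 'joint_pos': [-1.412, 0.435, 0.025, 1.574, -0.012, 1.134, -0.075], 'qd': [0.001, -0.001, -0.0, -0.001, -0.001, -0.001, 0.001], 'joint_torque': [-0.0, -67.047, 1.025, -31.622, 0.016, 0.012, 0.0], 'ee_pos': [161.67, 603.207, 230.53], 'ee_rot': [[0.259, 0.966, -0.0], [0.966, -0.259, -0.002], [-0.002, 0.0, -1.0]], 'contact_force': [-0.024, -0.134, -0.036], 'ft_torque': [-0.036, 0.009, -0.031], 'grip_width': 85.694}
top {'mtx': [[456.057, 0.0, 315.314], [0.0, 456.057, 203.635], [0.0, 0.0, 1.0]], 'D': [-0.06, 0.0, 0.0, 0.0, 0.0], 'position': [331.016, 95.879, 1081.555], 'orientation': [[-0.007, -0.981, 0.193], [-1.0, 0.008, 0.002], [-0.004, -0.193, -0.981]]}
side {'mtx': [[512.731, 0.0, 321.578], [0.0, 512.731, 200.857], [0.0, 0.0, 1.0]], 'D': [-0.078, 0.0, 0.0, 0.0, 0.0], 'position': [362.676, 839.916, 998.885], 'orientation': [[-0.981, -0.142, 0.129], [-0.192, 0.737, -0.648], [-0.003, -0.66, -0.751]]}
```

View pics/top0.png

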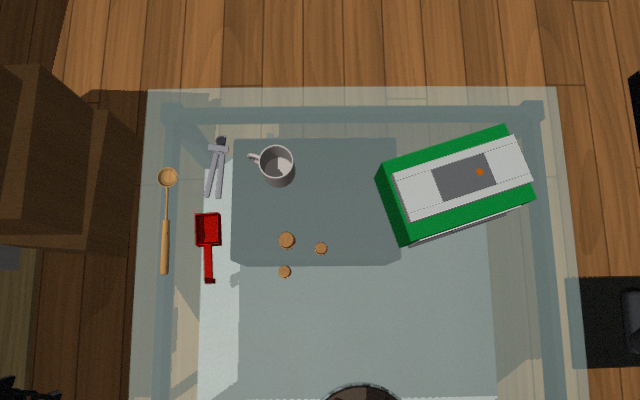

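View pics/side0.png

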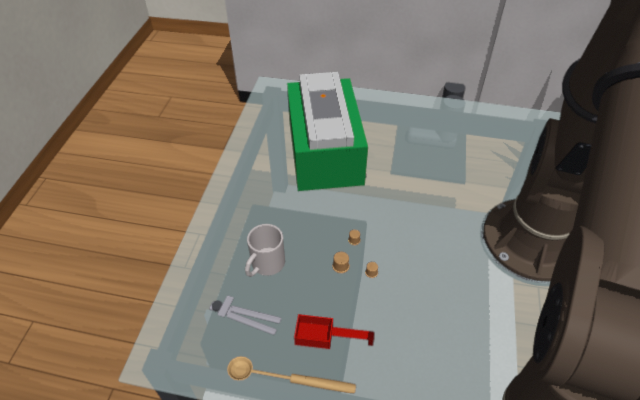

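The top view shows the bin at about (460,185), with its orange dot at (480,171). The three pods are at (286,240), which is the largest, (320,248) and (285,271). The mug is at (277,165), with the opener, scoop and spoon to the left.

```bash
cat > h.py <<'E'
import numpy as np,cv2
from cell import sensors,optics
def ray(m,uv):
    p=cv2.undistortPoints(np.float64(uv).reshape(-1,1,2),np.array(m['mtx']),np.array(m['D'])).reshape(-1,2)
    return np.c_[p,np.ones(len(p))]@np.array(m['orientation']).T
def onz(m,uv,z):
    r=ray(m,uv);c=np.array(m['position']);return c+r*((z-c[2])/r[:,2])[:,None]
def tri(m1,a,m2,b):
    A=[];y=[]
    for m,uv in((m1,a),(m2,b)):
        r=ray(m,[uv])[0];r/=np.linalg.norm(r);P=np.eye(3)-np.outer(r,r);A.append(P);y.append(P@m['position'])
    return np.linalg.lstsq(np.vstack(A),np.hstack(y),rcond=None)[0]
def blobs(mask,amin=15):
    n,l,s,c=cv2.connectedComponentsWithStats(mask.astype(np.uint8));return [(s[i].tolist(),c[i],l==i) for i in range(1,n) if s[i][4]>=amin]
def hsv(im): return cv2.cvtColor(im,cv2.COLOR_RGB2HSV)
E
python3 - <<'E'
from h import *
np.set_printoptions(precision=1,suppress=True)
M={n:optics.camera_model(n) for n in("top","side")}
R={"top":(270,225,345,285),"side":(330,225,385,280)}
D={"top":(430,150,500,200),"side":(305,85,345,120)}
P={}
for n in M:
    z=np.load(f"pics/{n}0.npz");im,d=z['im'],z['d'];H=hsv(im).astype(int)
    br=(H[...,0]>5)&(H[...,0]<22)&(H[...,1]>90)&(H[...,2]>60)
    for nm,(a,b,c,e) in (("pod",R[n]),("dot",D[n])):
        m=np.zeros(br.shape,bool);m[b:e,a:c]=br[b:e,a:c]
        for s,c_,l in blobs(m,6):
            print(n,nm,s,c_,"depth",np.median(d[l]))
            P.setdefault((n,nm),[]).append(c_)
            dd=np.median(d[l]);print("   3d by depth",np.array(M[n]['position'])+ray(M[n],[c_])[0]*dd)
    # bezel
    w=(H[...,1]<40)&(H[...,2]>150)
    if n=="top":
        mm=np.zeros(w.shape,bool);mm[125:230,385:540]=1
        q=(w&mm)
        bs=max(blobs(q),key=lambda t:t[0][4]);cs=cv2.minAreaRect(np.argwhere(bs[2])[:,::-1].astype(np.float32));print("bezel",cs,cv2.boxPoints(cs).tolist())
        g=(H[...,0]>45)&(H[...,0]<80)&(H[...,1]>120)
        print("depth on bezel",[ (p,float(d[p[1],p[0]]), (np.array(M[n]['position'])+ray(M[n],[p])[0]*d[p[1],p[0]])) for p in((420,200),(515,160),(460,180),(385,180))])
print("dot tri",tri(M['top'],P['top','dot'][0],M['side'],P['side','dot'][0]))
E
python3 - <<'E'
import cv2
a=cv2.imread('pics/top0.png')[115:255,365:545]
cv2.imwrite('pics/c.png',cv2.resize(a,None,fx=4.4,fy=4.2,interpolation=cv2.INTER_CUBIC))
E
```

```text
top pod [279, 232, 16, 17, 215] [286.  240.1] depth 1050.451
   3d by depth [451.7 166.3  34.9]
top pod [315, 242, 12, 13, 120] [320.4 248.3] depth 1055.3556
   3d by depth [433.1  87.1  26. ]
top pod [279, 266, 12, 12, 114] [284.3 271.5] depth 1044.613
   3d by depth [380.4 170.4  26.8]
top dot [476, 168, 8, 8, 42] [479.2 171.5] depth 942.51575
   3d by depth [ 576.2 -244.2  168.5]
bezel ((462.9540100097656, 176.3646697998047), (51.97128677368164, 130.95550537109375), 71.2413558959961) [[392.5977783203125, 172.81582641601562], [516.59716796875, 130.70285034179688], [533.3102416992188, 179.91351318359375], [409.31085205078125, 222.0264892578125]]
depth on bezel [((420, 200), 930.1283569335938, array([ 516.2, -116.4,  169.6])), ((515, 160), 943.047607421875, array([ 599.6, -320.9,  172.4])), ((460, 180), 939.2493286132812, array([ 558.1, -202.4,  168.3])), ((385, 180), 995.9344482421875, array([572.8, -54.8, 113.8]))]
side pod [349, 230, 11, 15, 137] [354.3 236.9] depth 1227.9174
   3d by depth [432.1  93.3  19.6]
side pod [333, 252, 16, 21, 279] [340.6 262.1] depth 1171.8918
   3d by depth [451.3 175.8  26.2]
side pod [365, 262, 13, 16, 152] [371.5 269.5] depth 1166.0872
   3d by depth [379.4 178.1  19.6]
side dot [321, 94, 5, 4, 16] [323.   95.5] depth 1354.771
   3d by depth [ 573.7 -244.2  166.1]
dot tri [ 575.3 -244.9  166. ]
```

View pics/c.png

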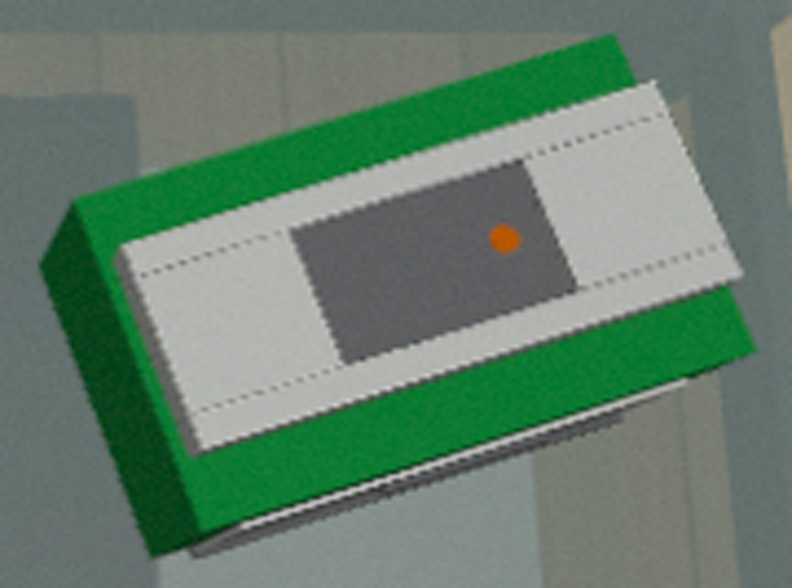

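Crop: the window corners are at (291,230), (523,160), (578,290) and (345,363), the dot is at (505,239), and the bezel stands clear above the lid. I'll work out the bin pose from these.

Run:
```python
from h import *
np.set_printoptions(precision=1,suppress=True)
m=optics.camera_model("top")
f=lambda L:np.array(L)/[4.4,4.2]+[365-.4,115-.4]
for z in(168,171):
  w=onz(m,f([(291,230),(523,160),(578,290),(345,363)]),z)[:,:2]
  b=onz(m,f([(122,243),(654,80),(742,275),(200,452)]),z)[:,:2]
  for n,q in(("win",w),("bez",b)):
    c=q.mean(0);y=(q[0]+q[3]-q[1]-q[2])/2;x=(q[0]+q[1]-q[2]-q[3])/2
    print(z,n,"c",c,"len y",np.hypot(*y),"x",np.hypot(*x),"yaw from y",np.degrees(np.arctan2(-y[0],y[1])),"from x",np.degrees(np.arctan2(x[1],x[0])))
d=onz(m,f([(505,239)]),168)[0,:2];print("dot",d)
l=onz(m,f([(78,202),(614,35),(754,350),(200,532)]),140)[:,:2];print("lid",l,l.mean(0))
print("mug",onz(m,[(277,163)],92))
o=sensors.get_obs();print(o['joint_pos'])
```

```text
168 win c [ 565.6 -210.3] len y 119.26445652469025 x 70.48033435138568 yaw from y 17.483289911403187 from x 17.494347549654293
168 bez c [ 565.6 -209.7] len y 276.596481471629 x 108.25177019388022 yaw from y 17.954536223282734 from x 17.406505742813227
171 win c [ 564.9 -209.3] len y 118.8728068910327 x 70.24888570412622 yaw from y 17.483289911403194 from x 17.494347549654346
171 bez c [ 564.8 -208.7] len y 275.6881730468396 x 107.8962848516866 yaw from y 17.954536223282755 from x 17.40650574281327
dot [ 576.2 -244.7]
lid [[ 604.5  -46.5]
 [ 694.2 -319.8]
 [ 524.9 -373.6]
 [ 435.   -98.1]] [ 564.7 -209.5]
mug [[619.6 183.7  92. ]]
[-1.4  0.4  0.   1.6 -0.   1.1 -0.1]
```

```bash
python3 -m crank '[{"fingers":0,"x":-5,"y":4,"wz":0.1},{"fingers":0,"x":-8.5,"y":7,"wz":0.2},{"fingers":0,"x":-12,"y":10.5,"wz":0.3},{"fingers":0,"x":-16,"y":14,"wz":0.4},{"fingers":0,"x":-20,"y":17.5,"wz":0.5},{"fingers":0,"x":-24,"y":21,"wz":0.6},{"fingers":0,"x":-28,"y":24.5,"wz":0.7},{"fingers":0,"x":-32,"y":28,"wz":0.8},{"fingers":0,"x":-36,"y":31.3,"wz":0.9},{"fingers":0,"x":-39,"y":34,"wz":1.0},{"fingers":0,"x":-43,"y":37.4,"wz":1.0},{"fingers":0,"x":-46,"y":40,"wz":1.0}]' 40
```

```text
validation failed for argument at $[0]...
```

```bash
cat > to.py <<'E'
# to.py x y z yaw : tool-frame shift (cm) from the measured pose, and wz
import sys;from h import *
x,y,z,a=map(float,sys.argv[1:]);o=sensors.get_obs();R=np.array(o['ee_rot'])
t=np.radians(a);T=np.array([[np.cos(t),np.sin(t),0],[np.sin(t),-np.cos(t),0],[0,0,-1]])
from scipy.spatial.transform import Rotation as Q
print("pos",np.round(o['ee_pos'],1),"F",np.round(o['contact_force'],2),"shift cm",np.round(R.T@(np.array([x,y,z])-o['ee_pos'])/10,2),"rotvec",np.round(Q.from_matrix(R.T@T).as_rotvec(),3),"t",o['time'])
E
python3 to.py 576 -244 200 17.6
```

```text
pos [161.7 603.3 230.6] F [-0.14 -0.29  0.33] shift cm [-71.11  61.95   3.17] rotvec [1.000e-03 1.000e-03 1.002e+00] t 0.1
```

```bash
python3 -m crank '[{"fingers":0,"x":-5,"y":4,"z":0,"wx":0,"wy":0,"wz":0.1},{"fingers":0,"x":-8.5,"y":7,"z":0,"wx":0,"wy":0,"wz":0.2},{"fingers":0,"x":-12,"y":10.5,"z":0,"wx":0,"wy":0,"wz":0.3},{"fingers":0,"x":-16,"y":14,"z":0,"wx":0,"wy":0,"wz":0.4},{"fingers":0,"x":-20,"y":17.5,"z":0,"wx":0,"wy":0,"wz":0.5},{"fingers":0,"x":-24,"y":21,"z":0,"wx":0,"wy":0,"wz":0.6},{"fingers":0,"x":-28,"y":24.5,"z":0,"wx":0,"wy":0,"wz":0.7},{"fingers":0,"x":-32,"y":28,"z":0,"wx":0,"wy":0,"wz":0.8},{"fingers":0,"x":-36,"y":31.3,"z":0,"wx":0,"wy":0,"wz":0.9},{"fingers":0,"x":-39,"y":34,"z":0,"wx":0,"wy":0,"wz":1.0},{"fingers":0,"x":-43,"y":37.4,"z":0,"wx":0,"wy":0,"wz":1.0},{"fingers":0,"x":-46,"y":40,"z":0,"wx":0,"wy":0,"wz":1.0}]' 40; python3 to.py 576 -244 200 17.6
```

```text
time: 1.3
ee_pos: [425.1, 62.7, 231.4]
ee_rot: [[0.953, 0.304, 0.0], [0.304, -0.953, 0.001], [0.0, -0.0, -1.0]]
contact_force: [1.8, 1.4, 1.2]
grip_width: 0.0
pos [425.1  62.7 231.4] F [1.83 1.41 1.23] shift cm [ 5.05 33.81  3.13] rotvec [-0.    -0.     0.002] t 1.3
```

```bash
python3 -m crank '[{"fingers":0,"x":1,"y":4.5,"z":0.5,"wx":0,"wy":0,"wz":0},{"fingers":0,"x":2,"y":9,"z":1,"wx":0,"wy":0,"wz":0},{"fingers":0,"x":3,"y":14,"z":1.5,"wx":0,"wy":0,"wz":0},{"fingers":0,"x":4,"y":19,"z":2,"wx":0,"wy":0,"wz":0},{"fingers":0,"x":5,"y":24,"z":2.5,"wx":0,"wy":0,"wz":0},{"fingers":0,"x":5,"y":28,"z":3,"wx":0,"wy":0,"wz":0},{"fingers":0,"x":5,"y":31,"z":3.1,"wx":0,"wy":0,"wz":0},{"fingers":0,"x":5,"y":33,"z":3.1,"wx":0,"wy":0,"wz":0},{"fingers":0,"x":5,"y":33.6,"z":3.1,"wx":0,"wy":0,"wz":0},{"fingers":0,"x":5,"y":33.6,"z":3.1,"wx":0,"wy":0,"wz":0},{"fingers":0,"x":5,"y":33.6,"z":3.1,"wx":0,"wy":0,"wz":0}]'; python3 to.py 576 -244 170 17.6
```

```text
time: 2.4
ee_pos: [574.5, -238.8, 200.1]
ee_rot: [[0.952, 0.305, -0.0], [0.305, -0.952, 0.001], [-0.0, -0.001, -1.0]]
contact_force: [-0.0, 0.5, 0.3]
grip_width: -0.6
pos [ 574.5 -238.8  200.1] F [-0.05  0.49  0.25] shift cm [-0.02  0.55  3.01] rotvec [-0.001  0.     0.003] t 2.4
```

```bash
python3 -m crank '[{"fingers":0,"x":0,"y":0.3,"z":0.7,"wx":0,"wy":0,"wz":0},{"fingers":0,"x":0,"y":0.5,"z":1.4,"wx":0,"wy":0,"wz":0},{"fingers":0,"x":0,"y":0.5,"z":2,"wx":0,"wy":0,"wz":0},{"fingers":0,"x":0,"y":0.5,"z":2.3,"wx":0,"wy":0,"wz":0},{"fingers":0,"x":0,"y":0.5,"z":2.5,"wx":0,"wy":0,"wz":0},{"fingers":0,"x":0,"y":0.5,"z":2.6,"wx":0,"wy":0,"wz":0},{"fingers":0,"x":0,"y":0.5,"z":2.6,"wx":0,"wy":0,"wz":0},{"fingers":0,"x":0,"y":0.5,"z":2.6,"wx":0,"wy":0,"wz":0}]'; python3 to.py 576 -244 170 17.6
```

```text
time: 3.2
ee_pos: [576.2, -245.2, 174.5]
ee_rot: [[0.953, 0.304, 0.0], [0.304, -0.953, -0.0], [0.0, 0.0, -1.0]]
contact_force: [-0.4, -0.5, -0.0]
grip_width: -0.1
pos [ 576.2 -245.2  174.5] F [-0.39 -0.5  -0.05] shift cm [ 0.01 -0.12  0.45] rotvec [ 0.    -0.     0.002] t 3.2
```

Positioned over the dot, so I'll feel downward in small steps.

```bash
python3 -m crank '[{"fingers":0,"x":0,"y":0,"z":0.2,"wx":0,"wy":0,"wz":0},{"fingers":0,"x":0,"y":0,"z":0.4,"wx":0,"wy":0,"wz":0},{"fingers":0,"x":0,"y":0,"z":0.5,"wx":0,"wy":0,"wz":0},{"fingers":0,"x":0,"y":0,"z":0.5,"wx":0,"wy":0,"wz":0},{"fingers":0,"x":0,"y":0,"z":0.5,"wx":0,"wy":0,"wz":0}]'
python3 -m crank '[{"fingers":0,"x":0,"y":0,"z":0.1,"wx":0,"wy":0,"wz":0},{"fingers":0,"x":0,"y":0,"z":0.1,"wx":0,"wy":0,"wz":0},{"fingers":0,"x":0,"y":0,"z":0.1,"wx":0,"wy":0,"wz":0}]'
```

```text
time: 3.7
ee_pos: [576.1, -245.1, 169.3]
ee_rot: [[0.953, 0.304, -0.0], [0.304, -0.953, 0.0], [-0.0, -0.0, -1.0]]
contact_force: [-0.3, 0.3, 0.2]
grip_width: 0.0
time: 4.0
ee_pos: [576.1, -245.0, 168.3]
ee_rot: [[0.953, 0.304, -0.0], [0.304, -0.953, 0.0], [0.0, -0.0, -1.0]]
contact_force: [0.8, 0.5, 0.0]
grip_width: 0.1
```

```bash
python3 -m crank '[{"fingers":0,"x":0,"y":0,"z":0.1,"wx":0,"wy":0,"wz":0},{"fingers":0,"x":0,"y":0,"z":0.1,"wx":0,"wy":0,"wz":0},{"fingers":0,"x":0,"y":0,"z":0.1,"wx":0,"wy":0,"wz":0}]'
```

```text
time: 4.3
ee_pos: [576.1, -245.0, 167.3]
ee_rot: [[0.953, 0.304, -0.0], [0.304, -0.953, 0.0], [-0.0, -0.0, -1.0]]
contact_force: [-0.1, -0.6, 0.4]
grip_width: -0.2
```

```bash
python3 -m crank '[{"fingers":0,"x":0,"y":0,"z":0.1,"wx":0,"wy":0,"wz":0},{"fingers":0,"x":0,"y":0,"z":0.1,"wx":0,"wy":0,"wz":0},{"fingers":0,"x":0,"y":0,"z":0.1,"wx":0,"wy":0,"wz":0}]' | grep -E "pos|force"
python3 -m crank '[{"fingers":0,"x":0,"y":0,"z":0.1,"wx":0,"wy":0,"wz":0},{"fingers":0,"x":0,"y":0,"z":0.1,"wx":0,"wy":0,"wz":0},{"fingers":0,"x":0,"y":0,"z":0.1,"wx":0,"wy":0,"wz":0}]' | grep -E "pos|force"
python3 -m crank '[{"fingers":0,"x":0,"y":0,"z":0.1,"wx":0,"wy":0,"wz":0},{"fingers":0,"x":0,"y":0,"z":0.1,"wx":0,"wy":0,"wz":0},{"fingers":0,"x":0,"y":0,"z":0.1,"wx":0,"wy":0,"wz":0}]' | grep -E "pos|force"
```

```text
ee_pos: [576.2, -245.1, 166.4]
contact_force: [0.2, 0.9, 2.4]
ee_pos: [576.2, -245.1, 165.7]
contact_force: [-2.0, 1.4, 5.5]
ee_pos: [576.3, -245.1, 165.0]
contact_force: [-2.9, 1.2, 8.0]
```

```bash
python3 -m crank '[{"fingers":0,"x":0,"y":0,"z":0.1,"wx":0,"wy":0,"wz":0},{"fingers":0,"x":0,"y":0,"z":0.1,"wx":0,"wy":0,"wz":0},{"fingers":0,"x":0,"y":0,"z":0.2,"wx":0,"wy":0,"wz":0},{"fingers":0,"x":0,"y":0,"z":0.2,"wx":0,"wy":0,"wz":0},{"fingers":0,"x":0,"y":0,"z":0.2,"wx":0,"wy":0,"wz":0}]' | grep -E "pos|force"
python3 -m crank '[{"fingers":0,"x":0,"y":-0.2,"z":0,"wx":0,"wy":0,"wz":0},{"fingers":0,"x":0,"y":-0.4,"z":0,"wx":0,"wy":0,"wz":0},{"fingers":0,"x":0,"y":-0.6,"z":0,"wx":0,"wy":0,"wz":0},{"fingers":0,"x":0,"y":-0.8,"z":0,"wx":0,"wy":0,"wz":0},{"fingers":0,"x":0,"y":-1.0,"z":0,"wx":0,"wy":0,"wz":0}]' | grep -E "pos|force"
```

```text
ee_pos: [576.4, -245.2, 163.6]
contact_force: [-3.7, 3.1, 14.3]
ee_pos: [574.2, -238.6, 164.3]
contact_force: [-0.1, -5.0, 12.2]
```

```bash
python3 -m crank '[{"fingers":0,"x":0,"y":-0.3,"z":0.1,"wx":0,"wy":0,"wz":0},{"fingers":0,"x":0,"y":-0.6,"z":0.1,"wx":0,"wy":0,"wz":0},{"fingers":0,"x":0,"y":-0.9,"z":0.1,"wx":0,"wy":0,"wz":0},{"fingers":0,"x":0,"y":-1.2,"z":0.1,"wx":0,"wy":0,"wz":0},{"fingers":0,"x":0,"y":-1.5,"z":0.1,"wx":0,"wy":0,"wz":0}]' | grep -E "pos|force"
python3 - <<'E'
from h import *
for n in("top","side"):
    im,d=optics.snapshot(n);cv2.imwrite(f"pics/{n}1.png",im[:,:,::-1])
a=cv2.imread('pics/top1.png')[100:250,365:565];b=cv2.imread('pics/side1.png')[60:210,250:450]
cv2.imwrite('pics/c1.png',np.hstack([cv2.resize(a,(400,300)),cv2.resize(b,(400,300))]))
E
```

```text
ee_pos: [569.7, -224.6, 163.6]
contact_force: [-2.3, -5.4, 15.0]
```

View pics/c1.png

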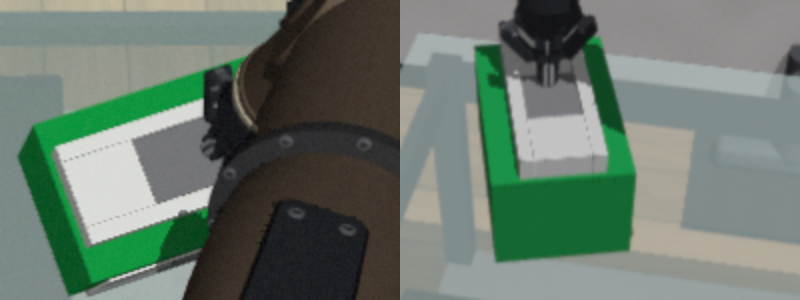

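```bash
python3 -m crank '[{"fingers":0,"x":0,"y":-0.3,"z":0,"wx":0,"wy":0,"wz":0},{"fingers":0,"x":0,"y":-0.6,"z":0,"wx":0,"wy":0,"wz":0},{"fingers":0,"x":0,"y":-0.9,"z":0,"wx":0,"wy":0,"wz":0},{"fingers":0,"x":0,"y":-1.2,"z":0,"wx":0,"wy":0,"wz":0},{"fingers":0,"x":0,"y":-1.5,"z":0,"wx":0,"wy":0,"wz":0}]' | grep -E "pos|force"
python3 -m crank '[{"fingers":0,"x":0,"y":-0.3,"z":0,"wx":0,"wy":0,"wz":0},{"fingers":0,"x":0,"y":-0.6,"z":0,"wx":0,"wy":0,"wz":0},{"fingers":0,"x":0,"y":-0.9,"z":0,"wx":0,"wy":0,"wz":0},{"fingers":0,"x":0,"y":-1.2,"z":0,"wx":0,"wy":0,"wz":0},{"fingers":0,"x":0,"y":-1.5,"z":0,"wx":0,"wy":0,"wz":0}]' | grep -E "pos|force"
python3 -m crank '[{"fingers":0,"x":0,"y":-0.2,"z":0,"wx":0,"wy":0,"wz":0},{"fingers":0,"x":0,"y":-0.4,"z":0,"wx":0,"wy":0,"wz":0},{"fingers":0,"x":0,"y":-0.6,"z":0,"wx":0,"wy":0,"wz":0}]' | grep -E "pos|force"
python3 - <<'E'
from h import *
for n in("top","side"):
    im,d=optics.snapshot(n);cv2.imwrite(f"pics/{n}2.png",im[:,:,::-1])
a=cv2.imread('pics/top2.png')[100:250,365:565];b=cv2.imread('pics/side2.png')[60:210,250:450]
cv2.imwrite('pics/c2.png',np.hstack([cv2.resize(a,(400,300)),cv2.resize(b,(400,300))]))
E
```

```text
ee_pos: [565.1, -210.2, 163.6]
contact_force: [-1.7, -5.9, 14.9]
ee_pos: [560.5, -195.9, 163.5]
contact_force: [-2.0, -6.1, 14.8]
ee_pos: [558.7, -190.2, 163.5]
contact_force: [-2.1, -6.6, 16.5]
```

View pics/c2.png

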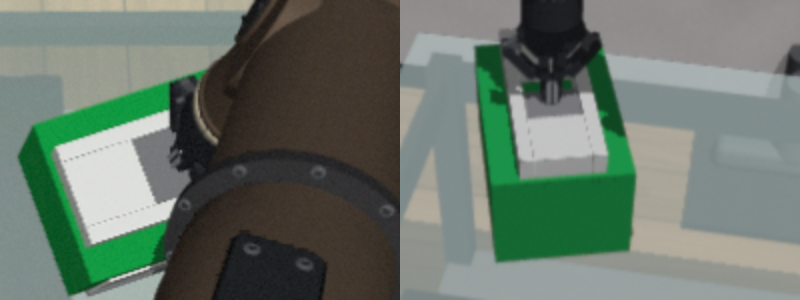

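The side view (right panel) shows the open hole behind the finger at about (570,87), so the plate is following. I'll continue to the stop.

```bash
python3 -m crank '[{"fingers":0,"x":0,"y":-0.1,"z":0,"wx":0,"wy":0,"wz":0},{"fingers":0,"x":0,"y":-0.2,"z":0,"wx":0,"wy":0,"wz":0},{"fingers":0,"x":0,"y":-0.2,"z":0,"wx":0,"wy":0,"wz":0}]' | grep -E "pos|force"
python3 -m crank '[{"fingers":0,"x":0,"y":-0.1,"z":0,"wx":0,"wy":0,"wz":0},{"fingers":0,"x":0,"y":-0.2,"z":0,"wx":0,"wy":0,"wz":0},{"fingers":0,"x":0,"y":-0.2,"z":0,"wx":0,"wy":0,"wz":0}]' | grep -E "pos|force"
```

```text
ee_pos: [558.0, -188.1, 163.4]
contact_force: [-1.5, -5.8, 14.8]
ee_pos: [557.6, -186.9, 163.6]
contact_force: [-1.2, -7.4, 13.7]
```

```bash
python3 -m crank '[{"fingers":0,"x":0,"y":-0.1,"z":0,"wx":0,"wy":0,"wz":0},{"fingers":0,"x":0,"y":-0.2,"z":0,"wx":0,"wy":0,"wz":0},{"fingers":0,"x":0,"y":-0.2,"z":0,"wx":0,"wy":0,"wz":0}]' | grep -E "pos|force"
python3 -m crank '[{"fingers":0,"x":0,"y":0,"z":-0.3,"wx":0,"wy":0,"wz":0},{"fingers":0,"x":0,"y":0,"z":-0.7,"wx":0,"wy":0,"wz":0},{"fingers":0,"x":0,"y":0,"z":-2,"wx":0,"wy":0,"wz":0},{"fingers":0,"x":0,"y":0,"z":-4,"wx":0,"wy":0,"wz":0},{"fingers":0,"x":0,"y":0,"z":-7,"wx":0,"wy":0,"wz":0},{"fingers":0,"x":0,"y":-4,"z":-7,"wx":0,"wy":0,"wz":0},{"fingers":0,"x":0,"y":-8,"z":-7,"wx":0,"wy":0,"wz":0},{"fingers":4,"x":-2,"y":-12,"z":-7,"wx":0,"wy":0,"wz":0},{"fingers":6.5,"x":-4,"y":-16,"z":-7,"wx":0,"wy":0,"wz":0},{"fingers":6.5,"x":-5,"y":-20,"z":-7,"wx":0,"wy":0,"wz":0},{"fingers":6.5,"x":-5,"y":-24,"z":-7,"wx":0,"wy":0,"wz":0},{"fingers":6.5,"x":-5,"y":-26,"z":-7,"wx":0,"wy":0,"wz":0}]' | grep -E "pos|force|time"
python3 - <<'E'
from h import *
im,d=optics.snapshot("top");cv2.imwrite("pics/top3.png",im[:,:,::-1])
a=cv2.imread('pics/top3.png')[115:255,365:545];cv2.imwrite('pics/c3.png',cv2.resize(a,None,fx=4.4,fy=4.2,interpolation=cv2.INTER_CUBIC))
E
```

```text
ee_pos: [557.5, -185.7, 163.8]
contact_force: [0.1, -9.0, 14.8]
time: 10.3
ee_pos: [427.3, 54.5, 231.8]
contact_force: [0.4, 0.4, -0.4]
```

View pics/c3.png

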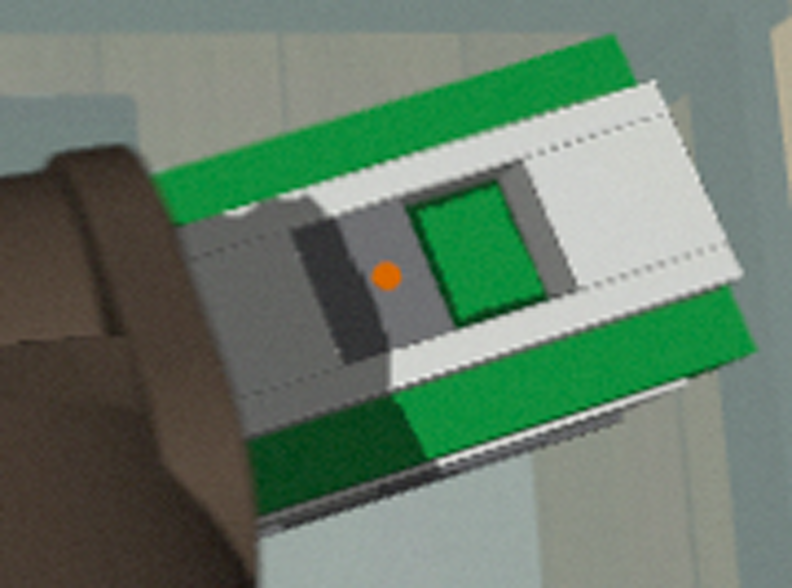

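```bash
python3 - <<'E'
from h import *
m=optics.camera_model("top");f=lambda L:np.array(L)/[4.4,4.2]+[364.6,114.6]
t=np.radians(17.5);y=np.array([-np.sin(t),np.cos(t)]);c=np.array([565.6,-210.0])
for p in((386,275),(432,266),(505,239)): print(p,((onz(m,f([p]),168)[0,:2]-c)@y).round(1))
E
python3 to.py 452 167 100 45
```

```text
(386, 275) 24.7
(432, 266) 2.2
(505, 239) -36.3
pos [427.   56.5 231.6] F [-0.56  1.66 -0.62] shift cm [ 5.8  -9.7  13.18] rotvec [-0.002 -0.    -0.471] t 10.35
```

The shutter is fully open: the dot moved from −36.3 to +24.7 mm, and it should sit at +24 when open. Next is the pod.

```bash
python3 -m crank '[{"fingers":6.5,"x":2,"y":-3,"z":3,"wx":0,"wy":0,"wz":-0.12},{"fingers":6.5,"x":4,"y":-6,"z":6,"wx":0,"wy":0,"wz":-0.24},{"fingers":6.5,"x":5.8,"y":-8.5,"z":9,"wx":0,"wy":0,"wz":-0.36},{"fingers":6.5,"x":5.8,"y":-9.7,"z":12,"wx":0,"wy":0,"wz":-0.47},{"fingers":6.5,"x":5.8,"y":-9.7,"z":13,"wx":0,"wy":0,"wz":-0.47},{"fingers":6.5,"x":5.8,"y":-9.7,"z":13,"wx":0,"wy":0,"wz":-0.47},{"fingers":6.5,"x":5.8,"y":-9.7,"z":13,"wx":0,"wy":0,"wz":-0.47}]'; python3 to.py 453 167.5 4 45
python3 - <<'E'
from h import *
m=optics.camera_model("wrist");im,d=optics.snapshot("wrist");cv2.imwrite("pics/w0.png",im[:,:,::-1])
H=hsv(im).astype(int);br=(H[...,0]>5)&(H[...,0]<22)&(H[...,1]>90)&(H[...,2]>60)&(d<300)&(d>0)
for s,c,l in blobs(br,100): 
    dm=np.percentile(d[l],10);t=l&(d<np.percentile(d[l],5)+4)
    cc=np.argwhere(t).mean(0)[::-1];print(s,c.round(),cc.round(),dm,onz(m,[cc],35).round(1),onz(m,[cc],26).round(1))
E
```

```text
time: 11.05
ee_pos: [455.5, 160.1, 102.5]
ee_rot: [[0.715, 0.699, 0.001], [0.699, -0.715, 0.0], [0.001, 0.001, -1.0]]
contact_force: [-0.4, -0.1, 1.1]
grip_width: 65.1
pos [455.5 160.1 102.5] F [-0.43 -0.09  1.12] shift cm [ 0.33 -0.71  9.85] rotvec [ 0.001 -0.001 -0.011] t 11.05
[237, 104, 42, 37, 1212] [257. 122.] [254. 119.] 210.33131 [[379. 176.  35.]] [[377.8 174.7  26. ]]
[298, 165, 48, 56, 2144] [322. 193.] [322. 190.] 215.38084 [[447.4 172.7  35. ]] [[449.1 171.2  26. ]]
[219, 222, 40, 27, 525] [240. 233.] [228. 239.] 235.70747 [[422.8  95.6  35. ]] [[423.4  90.7  26. ]]
```

View pics/w0.png

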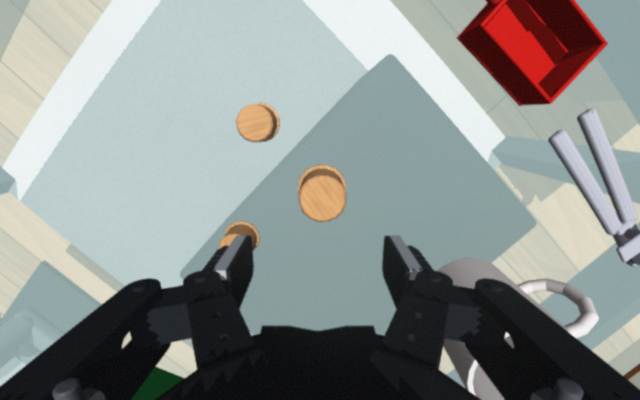

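The wrist view shows the large pod's top face at about (322,200), between the open jaws, with the smaller pods at (257,122) and (240,233). This agrees with the (453,167) mm estimate.

```bash
python3 -m crank '[{"fingers":6.5,"x":0.3,"y":-0.5,"z":2,"wx":0,"wy":0,"wz":0},{"fingers":6.5,"x":0.3,"y":-0.7,"z":4,"wx":0,"wy":0,"wz":0},{"fingers":6.5,"x":0.3,"y":-0.7,"z":5,"wx":0,"wy":0,"wz":0},{"fingers":6.5,"x":0.3,"y":-0.7,"z":5.5,"wx":0,"wy":0,"wz":0},{"fingers":6.5,"x":0.3,"y":-0.7,"z":5.5,"wx":0,"wy":0,"wz":0},{"fingers":6.5,"x":0.3,"y":-0.7,"z":5.5,"wx":0,"wy":0,"wz":0}]'; python3 to.py 453 167.5 5 45
```

```text
time: 11.7
ee_pos: [452.7, 168.3, 47.1]
ee_rot: [[0.712, 0.702, 0.001], [0.702, -0.712, 0.001], [0.001, 0.0, -1.0]]
contact_force: [0.5, -0.4, -0.1]
grip_width: 64.7
pos [452.7 168.3  47.1] F [ 0.5  -0.44 -0.08] shift cm [-0.04  0.08  4.21] rotvec [ 0.    -0.001 -0.007] t 11.7
```

```bash
python3 -m crank '[{"fingers":6.5,"x":0,"y":0.1,"z":1.5,"wx":0,"wy":0,"wz":0},{"fingers":6.5,"x":0,"y":0.1,"z":3,"wx":0,"wy":0,"wz":0},{"fingers":6.5,"x":0,"y":0.1,"z":3.8,"wx":0,"wy":0,"wz":0},{"fingers":6.5,"x":0,"y":0.1,"z":4.1,"wx":0,"wy":0,"wz":0},{"fingers":6.5,"x":0,"y":0.1,"z":4.1,"wx":0,"wy":0,"wz":0},{"fingers":4.5,"x":0,"y":0.1,"z":4.1,"wx":0,"wy":0,"wz":0},{"fingers":2.5,"x":0,"y":0.1,"z":4.1,"wx":0,"wy":0,"wz":0},{"fingers":2.5,"x":0,"y":0.1,"z":4.1,"wx":0,"wy":0,"wz":0},{"fingers":2.5,"x":0,"y":0.1,"z":4.1,"wx":0,"wy":0,"wz":0},{"fingers":2.5,"x":0,"y":0.1,"z":4.1,"wx":0,"wy":0,"wz":0},{"fingers":2.5,"x":0,"y":0.1,"z":4.1,"wx":0,"wy":0,"wz":0}]' 30
```

```text
time: 12.8
ee_pos: [453.1, 167.9, 6.0]
ee_rot: [[0.712, 0.703, 0.001], [0.703, -0.712, 0.001], [0.001, 0.0, -1.0]]
contact_force: [-1.9, 0.1, 6.0]
grip_width: 34.8
```

```bash
python3 -m crank '[{"fingers":2.5,"x":0,"y":0,"z":-1,"wx":0,"wy":0,"wz":0},{"fingers":2.5,"x":0,"y":0,"z":-3,"wx":0,"wy":0,"wz":0},{"fingers":2.5,"x":0,"y":0,"z":-6,"wx":0,"wy":0,"wz":0},{"fingers":2.5,"x":0,"y":0,"z":-10,"wx":0,"wy":0,"wz":0},{"fingers":2.5,"x":0,"y":0,"z":-14,"wx":0,"wy":0,"wz":0},{"fingers":2.5,"x":0,"y":0,"z":-18,"wx":0,"wy":0,"wz":0},{"fingers":2.5,"x":0,"y":0,"z":-22,"wx":0,"wy":0,"wz":0.1},{"fingers":2.5,"x":0,"y":0,"z":-24,"wx":0,"wy":0,"wz":0.2},{"fingers":2.5,"x":0,"y":0,"z":-24,"wx":0,"wy":0,"wz":0.3},{"fingers":2.5,"x":0,"y":0,"z":-24,"wx":0,"wy":0,"wz":0.4},{"fingers":2.5,"x":0,"y":0,"z":-24,"wx":0,"wy":0,"wz":0.47},{"fingers":2.5,"x":0,"y":0,"z":-24,"wx":0,"wy":0,"wz":0.47}]'; python3 to.py 574 -237 225 17.6
```

```text
time: 14.0
ee_pos: [452.5, 167.5, 245.9]
ee_rot: [[0.953, 0.303, 0.0], [0.303, -0.953, 0.0], [0.0, -0.0, -1.0]]
contact_force: [-0.3, -0.9, -0.1]
grip_width: 35.0
pos [452.5 167.5 245.9] F [-0.3  -0.95 -0.12] shift cm [-0.67 42.23  2.08] rotvec [-0. -0.  0.] t 14.0
```

```bash
python3 -m crank '[{"fingers":2.5,"x":0,"y":3,"z":0,"wx":0,"wy":0,"wz":0},{"fingers":2.5,"x":0,"y":7,"z":0,"wx":0,"wy":0,"wz":0},{"fingers":2.5,"x":0,"y":11.5,"z":0,"wx":0,"wy":0,"wz":0},{"fingers":2.5,"x":-0.3,"y":16,"z":0,"wx":0,"wy":0,"wz":0},{"fingers":2.5,"x":-0.3,"y":20.5,"z":0,"wx":0,"wy":0,"wz":0},{"fingers":2.5,"x":-0.6,"y":25,"z":0,"wx":0,"wy":0,"wz":0},{"fingers":2.5,"x":-0.6,"y":29.5,"z":0.5,"wx":0,"wy":0,"wz":0},{"fingers":2.5,"x":-0.6,"y":34,"z":1,"wx":0,"wy":0,"wz":0},{"fingers":2.5,"x":-0.7,"y":38,"z":1.5,"wx":0,"wy":0,"wz":0},{"fingers":2.5,"x":-0.7,"y":41,"z":2,"wx":0,"wy":0,"wz":0},{"fingers":2.5,"x":-0.7,"y":42.2,"z":2,"wx":0,"wy":0,"wz":0},{"fingers":2.5,"x":-0.7,"y":42.2,"z":2,"wx":0,"wy":0,"wz":0}]'; python3 to.py 574 -237 184 17.6
python3 - <<'E'
from h import *
im,d=optics.snapshot("wrist");cv2.imwrite("pics/w1.png",im[:,:,::-1])
E
```

```text
time: 15.2
ee_pos: [574.0, -238.3, 225.4]
ee_rot: [[0.953, 0.303, -0.0], [0.303, -0.953, -0.001], [-0.001, 0.001, -1.0]]
contact_force: [-0.8, 0.5, -0.6]
grip_width: 35.0
pos [ 574.  -238.3  225.4] F [-0.79  0.47 -0.57] shift cm [ 0.04 -0.13  4.14] rotvec [0.001 0.001 0.   ] t 15.2
```

View pics/w1.png

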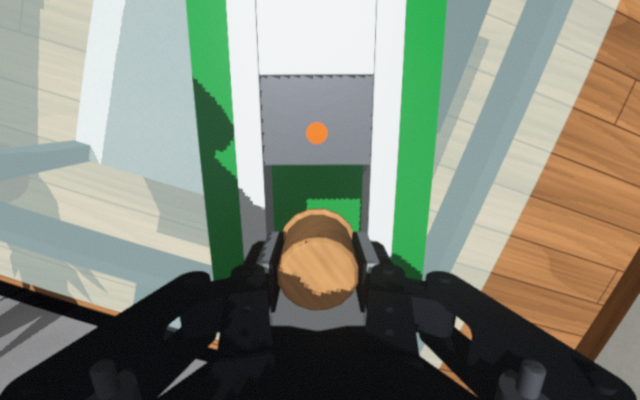

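The wrist view shows the pod held upright at (318,260), centred across the hole, with the shutter still open (dot at (316,132)). I'll lower it and release.

```bash
python3 -m crank '[{"fingers":2.5,"x":0,"y":0,"z":1.2,"wx":0,"wy":0,"wz":0},{"fingers":2.5,"x":0,"y":0,"z":2.5,"wx":0,"wy":0,"wz":0},{"fingers":2.5,"x":0,"y":0,"z":3.4,"wx":0,"wy":0,"wz":0},{"fingers":2.5,"x":0,"y":-0.1,"z":3.9,"wx":0,"wy":0,"wz":0},{"fingers":2.5,"x":0,"y":-0.1,"z":4.1,"wx":0,"wy":0,"wz":0},{"fingers":2.5,"x":0,"y":-0.1,"z":4.1,"wx":0,"wy":0,"wz":0},{"fingers":2.5,"x":0,"y":-0.1,"z":4.1,"wx":0,"wy":0,"wz":0}]' | grep -E "pos|force|width"
python3 -m crank '[{"fingers":6,"x":0,"y":0,"z":0,"wx":0,"wy":0,"wz":0},{"fingers":6,"x":0,"y":0,"z":0,"wx":0,"wy":0,"wz":0},{"fingers":6,"x":0,"y":0,"z":0,"wx":0,"wy":0,"wz":0},{"fingers":6,"x":0,"y":0,"z":0,"wx":0,"wy":0,"wz":0},{"fingers":6,"x":0,"y":0,"z":-2,"wx":0,"wy":0,"wz":0},{"fingers":6,"x":0,"y":0,"z":-5,"wx":0,"wy":0,"wz":0},{"fingers":6,"x":0,"y":-4,"z":-7,"wx":0,"wy":0,"wz":0},{"fingers":6,"x":0,"y":-8,"z":-7,"wx":0,"wy":0,"wz":0},{"fingers":6,"x":0,"y":-12,"z":-7,"wx":0,"wy":0,"wz":0},{"fingers":6,"x":0,"y":-16,"z":-7,"wx":0,"wy":0,"wz":0},{"fingers":6,"x":0,"y":-20,"z":-7,"wx":0,"wy":0,"wz":0},{"fingers":6,"x":0,"y":-24,"z":-7,"wx":0,"wy":0,"wz":0}]'
python3 -m crank '[{"fingers":6,"x":0,"y":-4,"z":0,"wx":0,"wy":0,"wz":0},{"fingers":6,"x":0,"y":-6,"z":0,"wx":0,"wy":0,"wz":0},{"fingers":6,"x":0,"y":-6,"z":0,"wx":0,"wy":0,"wz":0},{"fingers":6,"x":0,"y":-6,"z":0,"wx":0,"wy":0,"wz":0},{"fingers":6,"x":0,"y":-6,"z":0,"wx":0,"wy":0,"wz":0}]'
python3 - <<'E'
from h import *
for n in("top","side"):
    im,d=optics.snapshot(n);cv2.imwrite(f"pics/{n}4.png",im[:,:,::-1]);np.savez(f"pics/{n}4.npz",im=im,d=d)
a=cv2.imread('pics/top4.png')[115:255,365:545];b=cv2.imread('pics/side4.png')
cv2.imwrite('pics/c4.png',np.vstack([cv2.resize(a,(360,280)),cv2.resize(b,(360,225))]))
E
```

```text
ee_pos: [574.3, -235.7, 184.6]
contact_force: [1.0, 0.5, -0.4]
grip_width: 35.0
time: 17.15
ee_pos: [500.4, -5.5, 254.5]
ee_rot: [[0.953, 0.304, 0.0], [0.304, -0.953, 0.0], [0.001, -0.0, -1.0]]
contact_force: [-0.1, 0.7, -0.0]
grip_width: 60.2
time: 17.65
ee_pos: [483.2, 48.9, 254.5]
ee_rot: [[0.953, 0.302, 0.0], [0.302, -0.953, -0.0], [0.0, 0.0, -1.0]]
contact_force: [-0.2, 0.1, 0.5]
grip_width: 60.3
```

View pics/c4.png

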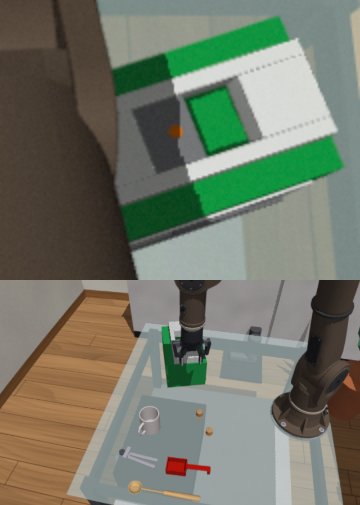

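The top crop shows the shutter open, but the pod isn't visible from that angle. It's also gone from the glass in the side view. I'll look down the hole with the wrist camera.

```bash
python3 -m crank '[{"fingers":6,"x":0,"y":4,"z":0,"wx":0,"wy":0,"wz":0},{"fingers":6,"x":0,"y":8,"z":0,"wx":0,"wy":0,"wz":0},{"fingers":6,"x":0,"y":12,"z":0,"wx":0,"wy":0,"wz":0},{"fingers":6,"x":0,"y":16,"z":0,"wx":0,"wy":0,"wz":0},{"fingers":6,"x":0,"y":20,"z":0,"wx":0,"wy":0,"wz":0},{"fingers":6,"x":0,"y":24,"z":0,"wx":0,"wy":0,"wz":0},{"fingers":6,"x":0,"y":28,"z":0,"wx":0,"wy":0,"wz":0},{"fingers":6,"x":0,"y":32,"z":0,"wx":0,"wy":0,"wz":0},{"fingers":6,"x":0,"y":36,"z":0,"wx":0,"wy":0,"wz":0},{"fingers":6,"x":0,"y":37,"z":0,"wx":0,"wy":0,"wz":0},{"fingers":6,"x":0,"y":37,"z":0,"wx":0,"wy":0,"wz":0},{"fingers":6,"x":0,"y":37,"z":0,"wx":0,"wy":0,"wz":0}]'
python3 - <<'E'
from h import *
m=optics.camera_model("wrist");im,d=optics.snapshot("wrist");cv2.imwrite("pics/w2.png",im[:,:,::-1])
H=hsv(im).astype(int);br=(H[...,0]>5)&(H[...,0]<22)&(H[...,1]>90)
br[:,:200]=0;br[:,450:]=0
for s,c,l in blobs(br,30):
    dm=np.median(d[l]);print(s,c.round(),dm,(np.array(m['position'])+ray(m,[c])[0]*dm).round(1))
E
```

```text
time: 18.95
ee_pos: [595.1, -301.6, 253.9]
ee_rot: [[0.953, 0.304, -0.001], [0.304, -0.953, 0.001], [-0.0, -0.001, -1.0]]
contact_force: [0.1, 0.5, -1.0]
grip_width: 60.0
[305, 24, 21, 22, 353] [315.  35.] 207.13322 [ 555.5 -186.1  166.2]
[301, 98, 30, 31, 740] [316. 113.] 344.52576 [ 571.3 -236.6   38.2]
[244, 300, 101, 36, 1661] [282. 319.] 1334.3511 [  690.1 -1126.   -748.3]
[432, 336, 18, 43, 593] [442. 355.] 1388.6635 [ 1467.7 -1099.8  -747.6]
```

View pics/w2.png

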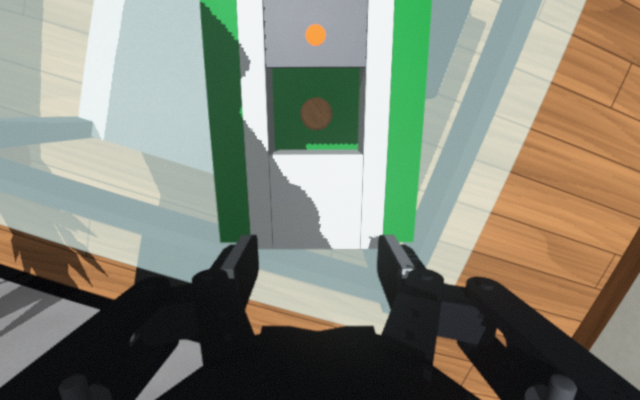

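The pod stands upright inside the bin at (316,113), with its top at z ≈ 38 mm. The dot at (315,35) confirms the shutter is fully open. The arm is clear, so I'll hand in.

Run:
```python
from cell import job
print(job.close_job())
```

```text
the job is handed in; nothing more can be done
None
```

The coffee pod is in the bin with the shutter left fully open, and I handed the job in at about 19 s of the 64 s allowed; no verdict is reported.

- **Shutter:** I felt the plate at about z = 167 mm and dragged it along the bin's +y until it reached its stop. The wrist force I read was about 17–18 N at most. Afterwards the orange dot measured +24.7 mm (top camera) and about +25.6 mm (wrist camera) from the window centre, where fully open would be +24 mm. I could only read the force at the end of each move, not continuously.
- **Pod:** I gripped the largest pod (35 mm between the fingers) and released it just above the bezel. The last wrist picture shows it upright on the bin floor under the hole, with its top at about 38 mm. My estimate of the underside is 3 mm above the bin's foot.
- **Other objects:** The mug, can opener, scoop and spoon looked undisturbed in the last side view, but I did not measure their positions again. At hand-in the gripper was about 80 mm above the lid, touching nothing.
- **What went wrong:** My first move was refused because its rows lacked some keys, so the arm did not move. The top camera could not see the pod after the drop, so I checked it with the wrist camera.

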